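# Set the sliding jaw of a packing jig to a gift carton and clamp it

### The arm

A 7-joint arm with a two-finger parallel gripper is mounted at the origin on the work surface. World frame = base frame: x ahead of the robot, y to its left, z up, the work surface at z = 0. Lengths are in m, angles in rad, forces in N, time in s.
With the tool pointing down it reaches from about 0.4 to 0.9 m from the base axis. Payload 5.5 kg.
Tool frame: the origin (TCP) lies on the centre line of the jaws, within the pads' length; the fingertips stand 22 mm ahead of it and the grasp point (between the pads) lies 3 mm ahead of it; z points along the fingers, x is the direction in which the jaws open and shut, and the axes are right-handed (so a half turn about z gives the same grasp; the last joint's range is limited). The gripper opens to 92 mm and grips with 3 to 60 N. Pads are 19 mm wide; open, the fingers measure 130 mm over their backs; the gripper's body (75 mm by 190 mm) begins 47 mm behind the grasp point.
Start: joints at [1.562, 0.501, -0.427, 1.55, 0.221, 1.138, -0.21], TCP at [0.175, -0.626, 0.224] pointing down, gripper open.
Joint ranges: [-2.88, 2.88], [-0.31, 2.03], [-1.54, 1.56], [0.2, 2.42], [-1.41, 4.55], [0.19, 2.02], [-2.57, 2.57]. Speed limits (rad/s): [2.57, 2.57, 3.14, 3.14, 3.14, 3.14, 3.14].

### API

Orientations are given as a unit quaternion [x, y, z, w].
In Python, from bench import robot gives the robot as it stands.
- The arm moves only by the tool carry_out, never from a script. Its argument "series" is a list of rows, each an object with "linear": the shift along the tool's x, y, z in cm, a list of three; "yaw": the turn about the tool's z in degrees; "claw": the finger opening in cm, from 0 to 9.18. A call has exactly 10 rows; each row is the pose to reach, as a shift and turn from the pose commanded when the call began, along the tool's axes at that moment; what a row does not reach only later rows make up. A row lasts 1/10 s, in which the tool goes at most 50 mm and 8.59 degrees, less where a joint would pass 70% of its speed; a pose out of reach is approached as far as the arm can. A call with a gripper value outside its range is refused whole. The fingers move at their own pace and stop on an object; the grip force is fixed at half the most. Time passes only in rows, so rows that repeat a pose let the fingers close, or fill a call up. It gives the time, the measured TCP pose, the force and the opening at its end, in the units of the state.
- robot.state(): the state, without advancing time (a new reading comes with each control period).
- robot.camera(name): name is "side" or "top"; returns the picture (384x512x3 uint8, blue, green, red); there is no depth.
- robot.camera_info(name): a dict with "mtx" (3x3 intrinsics, pixels), "R" (3x3) and "t" (3): a world point X has camera coordinates R X + t. Camera axes: x right, y down, z forward; pixel columns grow to the right and rows downward; lengths in m; the calibration is good to about 2 mm. A picture is of the moment at which its call begins. camera_info takes no time and is no camera call.
- robot.finish_job(): hands the job in, once; it reports no verdict.
The state is a dict: "t": time; "joints": joint angles; "joint_vel": joint speeds; "tau": joint torques, N m; "position": TCP position; "tool_rot": TCP orientation; "force": force on the tool from outside, world axes, zero at the start; "ft_torque": the same for the moment, N m; "finger_gap": opening from 0.0 (shut) to 1.0 (fully open).
Only numpy, scipy, OpenCV 4.12 (cv2) and the standard library are available. Lean on these libraries where they do the work, as an engineer would, in place of code of your own. Each camera call takes 0.05 s, during which the arm holds its last target. There are 200 camera calls.

### The job

The half-packed gift carton lies loose and askew in the packing jig. Slacken the jaw's red clamp knob, slide the jaw up until its sprung plate holds the carton square and fully home against the fixed fence, with the plate pressed in about half-way, and tighten the knob firmly, without forcing it, so that it stays like that when you let go. Be gentle with the carton, keep its two jars upright and leave the other goods where they are.

Things in the scene. Friction and masses are not known exactly. Their poses are not given: they have to be found in the camera images.
- jig: Packing jig fixed on the table: plywood board 280 mm (x) by 400 mm (y), 24 mm thick. Origin: under the board, on the slide line x = 0, z up; board from y = -195 to +205 mm. An upright aluminium fence, 220 mm long and 60 mm high, crosses its -y end, face at y = -165 mm. The jaw slides along y, -y is towards the fence. The carton is home when its origin is at y = -90 mm
- jaw: Sliding jaw: dark block 60 x 108 x 30 mm, top 56 mm above the table, with a 120 mm wide plate at its front (-y); axes as the jig's. Origin: on the knob's axis, 24 mm above the table; at y = +165 mm of the jig at its rear stop, +50 mm at the front stop. Slack, it drags with 1.5 N, less than the plate's springs push: let go slack, it is pushed back. Bitten by 0.1 rad or more it stays put
- plate_face (a point): Centre of the face of the sprung pressure plate (rubber-faced, 120 mm wide, 54 mm high, facing -y) at the front of the jaw: 104 mm ahead (-y) of the knob's axis when not pressed in, 58 mm above the table; axes as the jig's. Its springs take 1.5 N to start moving and 0.6 N more per mm; after 12 mm it is solid. Tightening the knob lets it ease out by up to 2 mm or so, as the grip gives
- press_plate (a joint): how far the sprung plate is pressed back into the jaw: 0 out, 0.012 m fully in; 0.006 m is half-way
- clamp_knob: Red clamp knob on the jaw: a bar 64 mm long (its x), 14 mm thick (y), 26 mm high on a round hub, turning about the vertical through its origin, the bar's centre, 98 mm above the table and 42 mm above the block. Right-hand thread: clockwise from above tightens. Found done up, 0.1 to 0.9 rad past where it bites; where that is differs each time and must be felt. It stays as left
- track: Aluminium track let flush into the board along y, origin and axes as the jig's within 1 mm. The knob's screw presses a foot on it: from the bite each rad clockwise adds about 155 N of clamping and 0.7 Nm felt at the wrist; slack, the knob takes 0.05 Nm and has over 3 rad to go. Firmly tight is over 80 N (0.4 Nm), best 0.5 to 0.6 Nm; over 150 N (0.75 Nm) is forced and bends the track
- carton: Open brown gift carton, 200 mm (its x) by 150 mm (y), 70 mm high, standing loose on the board between fence and plate, y axis roughly along the jig's; about 0.5 kg with its jars. Origin: centre of its underside, 24 mm above the table. Starts 14 to 30 mm short of home, up to 7 degrees askew. A push of over 30 N crushes it
- jam_jar: jar with a red lid (60 mm across, 75 mm high) standing in the carton. Origin: centre of its underside
- honey_jar: jar with a brass lid (64 mm across, 65 mm high) standing in the carton. Origin: centre of its underside
- choc_on_jig: orange chocolate bar (60 x 110 x 12 mm) lying on the jig's board, far from the robot, beside the jaw: leave it. Origin: centre of its underside
- mustard_jar: small clear jar with a green lid (48 mm across, 60 mm high) standing on the jig's board, on the robot's side of the jaw: leave it. Origin: centre of its underside
- choc_side: orange chocolate bar (60 x 110 x 12 mm) on the table to the right: leave it
- syrup_bottle: amber bottle (64 mm across, 170 mm high) standing to the left of the jig: leave it
- spice_jar: clear jar with a cork-coloured lid (68 mm across, 95 mm high) to the right of the jig: leave it
- tape_roll: roll of brown parcel tape (110 mm across, 48 mm high) lying on the table to the left: leave it

How it is judged:
On the way, in this order (a step that is already met when the one before it is completed fails the run):
1. the clamp knob is slackened until its foot no longer presses on the track (contact force between clamp_knob and track below 5 N), for 0.2 s.
2. the jaw holds the carton home and square against the fence, its sprung plate partly pressed in (y of carton in the frame of jig below -0.0875 m and angle between the y axis of carton and the y axis of jig, either way round below 0.03 rad and value of joint press_plate between 0.002 and 0.01 m), for 0.2 s.
3. the knob is tightened firmly (contact force between clamp_knob and track above 80 N), for 0.2 s.
At the end, for the whole second after the job is handed in: The carton is at rest, flat on the board, within 2.5 mm of fully home against the fence and within 1.7 degrees of square to it; the jaw's plate is pressed in by 2 to 10 mm of its 12 mm; the knob clamps the jaw with 80 to 150 N; both jars in the carton are upright (all of step 2 and contact force between clamp_knob and track between 80 and 150 N and linear speed of carton below 0.01 m/s and angle between carton's own z axis and vertical below 0.04 rad and angle between each of jam_jar, honey_jar's own z axis and vertical below 0.2 rad); the robot touches nothing.
It fails at once if the carton is crushed: more than 30 N between plate and carton (contact force between press_plate and carton above 30 N).
It fails at once if a jar in the carton is tipped over (angle between any of jam_jar, honey_jar's own z axis and vertical above 0.5 rad).
It fails at once if the goods standing around are shifted by more than 30 mm (20 mm for those on the jig's board) (distance of any of choc_on_jig, mustard_jar from where it was at the start of the episode above 0.02 m or distance of any of choc_side, syrup_bottle, spice_jar, tape_roll from where it was at the start of the episode above 0.03 m).
It also fails if it takes over 51 s, if anything falls off the work surface, if the arm or the gripper's body presses on something with over 40 N, if the wrist force passes 120 N, or if a joint passes its speed limit or range.

## Working session

There is one attempt and no reset: what is moved stays moved. The work goes in short steps, Python scripts to look and compute and a tool call to move; the robot and the scene stay as the last step left them, time stands still between calls to the robot, and variables do not carry over. Pictures are saved under pics/ and viewed, on a budget of 10 in all, crops included, one or two more only if the job needs it, and the job is handed in when it is done.

Besides the shell and the picture viewer there is one more tool, called after "Call:" as a command line: name --argument value ..., lists and objects as JSON in quotes. carry_out: Moves the arm, as the interface text tells. Its arguments: {"type":"object","properties":{"series":{"type":"array","items":{"type":"object","properties":{"linear":{"type":"array","items":{"type":"number"}},"yaw":{"type":"number"},"claw":{"type":"number"}}}}},"required":["series"]}

```bash
mkdir -p pics; ls
python3 - <<'E'
from bench import robot
import cv2
for n in("top","side"):
    cv2.imwrite(f"pics/{n}0.png",robot.camera(n)); print(robot.camera_info(n))
s=robot.state(); print(s)
E
```

```text
pics
{'mtx': array([[404.83043251,   0.        , 257.19449296],
       [  0.        , 404.83043251, 193.85704267],
       [  0.        ,   0.        ,   1.        ]]), 'R': array([[-8.09404341e-02, -9.96718938e-01,  6.30579172e-05],
       [-9.69666929e-01,  7.87289849e-02, -2.31403963e-01],
       [ 2.30639748e-01, -1.87910824e-02, -9.72857750e-01]]), 't': array([0.04420202, 0.54348199, 1.16182831])}
{'mtx': array([[362.21012461,   0.        , 253.23931639],
       [  0.        , 362.21012461, 190.86906142],
       [  0.        ,   0.        ,   1.        ]]), 'R': array([[-0.91431295, -0.40452007,  0.01988325],
       [-0.27786073,  0.59080104, -0.75746125],
       [ 0.29466123, -0.6980814 , -0.65257729]]), 't': array([0.50046179, 0.19459604, 0.96012012])}
{'t': 0.1, 'joints': array([ 1.56220317,  0.50174339, -0.42683081,  1.5513501 ,  0.22079193,
        1.13829807, -0.21029039]), 'joint_vel': array([-0.00171004, -0.00235176, -0.00054125, -0.00364322, -0.00122263,
        0.00037432, -0.00037777]), 'tau': array([-1.09066747e-02, -5.67885089e+01, -5.83787262e+00, -2.79921824e+01,
       -6.88842474e-02,  2.41842878e-02,  8.56975998e-05]), 'position': array([ 0.17430651, -0.62552999,  0.2233889 ]), 'tool_rot': array([ 7.96407987e-01, -6.04759090e-01, -6.71309995e-04, -5.57638968e-04]), 'force': array([-0.23496488, -0.12178467, -0.10931084]), 'ft_torque': array([-0.0324916 ,  0.01710617,  0.03625317]), 'finger_gap': 1.0003041027790935}
```

View pics/top0.png

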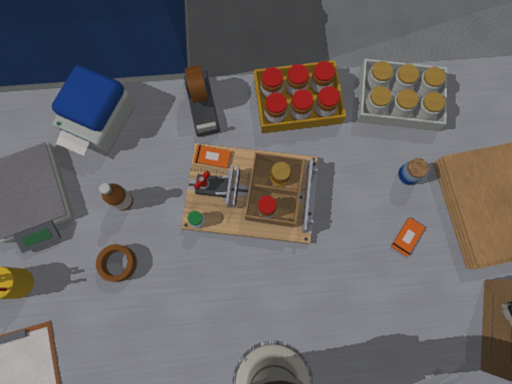

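View pics/side0.png

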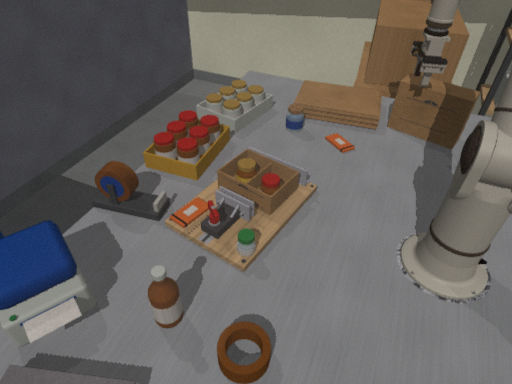

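The top view shows the jig at about (183-318, 145-242), with the fence at the right (308,195), the red knob at about (202,180), the mustard jar at (195,218) and the carton at (277,190). The side view agrees. Next I'll measure the board and knob.

```bash
cat > h.py <<'E'
import numpy as np, cv2
from bench import robot
def ray(n,uv,z):
    c=robot.camera_info(n); K,R,t=c["mtx"],c["R"],c["t"]
    o=-R.T@t; d=R.T@np.linalg.solve(K,[uv[0],uv[1],1.]); return o+d*(z-o[2])/d[2]
def proj(n,X):
    c=robot.camera_info(n); p=c["mtx"]@(c["R"]@np.array(X)+c["t"]); return p[:2]/p[2]
def red(im,box):
    x0,y0,x1,y1=box; h=cv2.cvtColor(im[y0:y1,x0:x1],cv2.COLOR_BGR2HSV)
    m=(((h[...,0]<6)|(h[...,0]>172))&(h[...,1]>170)&(h[...,2]>90)).astype(np.uint8)
    ys,xs=np.nonzero(m); return np.stack([xs+x0,ys+y0],1).astype(float)
E
python3 - <<'E'
from h import *
im=robot.camera("top")
h=cv2.cvtColor(im,cv2.COLOR_BGR2HSV)
sub=h[140:250,175:325]
m=((sub[...,0]>10)&(sub[...,0]<25)&(sub[...,1]>60)&(sub[...,2]>110)).astype(np.uint8)
m=cv2.morphologyEx(m,cv2.MORPH_OPEN,np.ones((2,2)))
c=max(cv2.findContours(m,0,2)[0],key=cv2.contourArea)
ap=cv2.boxPoints(cv2.minAreaRect(c))+[175,140]; print(ap)
for p in ap: print(ray("top",p,.024).round(4))
for n,b in(("top",(190,165,215,195)),("side",(203,198,222,232))):
    p=red(robot.camera(n),b); print(n,len(p),p.mean(0),p.min(0),p.max(0))
    mm,e,_=cv2.PCACompute2(p,None); print(e, ray(n,p.mean(0),.105))
big=cv2.resize(im[135:255,175:325],None,fx=5,fy=5,interpolation=cv2.INTER_CUBIC); cv2.imwrite("pics/z1.png",big)
E
```

```text
[[181.72013092 229.37882996]
 [186.32764435 190.2150116 ]
 [315.42321777 205.40272522]
 [310.81570435 244.56654358]]
[0.4619 0.2389 0.024 ]
[0.5844 0.2198 0.024 ]
[ 0.5033 -0.178   0.024 ]
[ 0.3837 -0.1502  0.024 ]
top 72 [201.36111111 179.66666667] [194. 171.] [208. 188.]
[[-0.62689598  0.77910296]
 [ 0.77910296  0.62689598]] [0.59165977 0.16139969 0.105     ]
side 133 [212.93984962 213.48120301] [208. 201.] [218. 222.]
[[ 0.28356102  0.9589542 ]
 [ 0.9589542  -0.28356102]] [0.58452439 0.17933573 0.105     ]
```

View pics/z1.png

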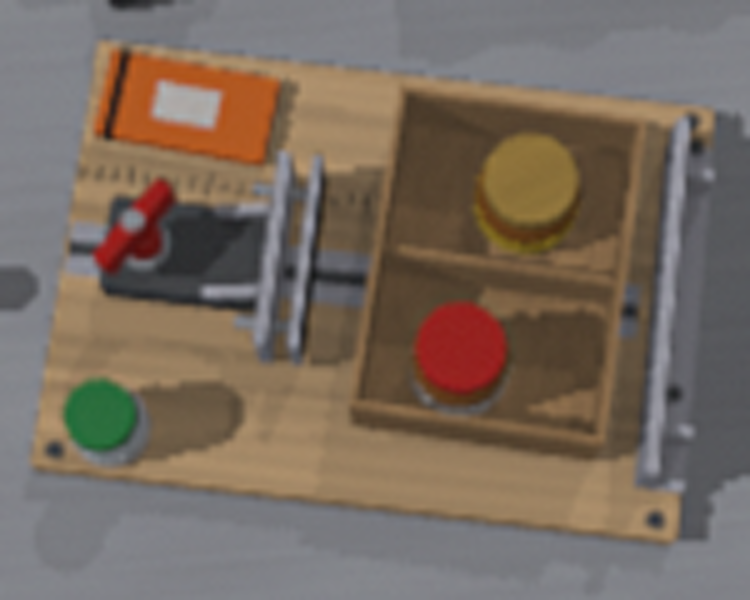

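The zoom shows board corners at crop pixels (98,42), (712,108), (672,540) and (35,468), and knob bar ends at (165,185) and (103,268). The carton is askew and short of the fence.

```bash
cat >> h.py <<'E'
def w(zuv,z): return ray("top",np.array(zuv)/5+[175-.4,135-.4],z)
E
python3 - <<'E'
from h import *
from scipy.spatial.transform import Rotation as Ro
C=[w(p,.024) for p in((98,42),(712,108),(672,540),(35,468))]
for c in C: print(c.round(4))
a=C[0]-C[1];b=C[3]-C[2]; print("len",np.linalg.norm(a),np.linalg.norm(b),np.linalg.norm(C[0]-C[3]),np.linalg.norm(C[1]-C[2]))
y=(a+b)[:2];y/=np.linalg.norm(y);x=np.array([y[1],-y[0]])
o=np.mean(C,0)[:2]-.005*y
print("jig y dir",y,"x",x,"origin",o,"ang",np.degrees(np.arctan2(y[1],y[0])))
e1,e2=w((163,187),.111),w((105,266),.111); m=(e1+e2)/2
print("knob",e1,e2,m,np.linalg.norm(e1-e2)); d=(e1-e2)[:2]
print("bar ang",np.degrees(np.arctan2(d[1],d[0])))
v=m[:2]-o; print("jig coords knob",v@x,v@y)
s=robot.state(); R=Ro.from_quat(s["tool_rot"]).as_matrix(); print(R.round(4)); print("toolx ang",np.degrees(np.arctan2(R[1,0],R[0,0])))
for q in ((163,187),(105,266)): pass
K=[w(p,.094) for p in((403,90),(645,122),(600,445),(353,410))]
for k in K: v=k[:2]-o; print("carton",v@x,v@y)
g=w((100,414),.084)[:2]-o; print("mustard",g@x,g@y)
print("dxyz to 8cm above knob, in tool:",R.T@(np.r_[m[:2],.2]-s["position"]))
E
```

```text
[0.7392 0.1881 0.024 ]
[ 0.6626 -0.2014  0.024 ]
[ 0.3901 -0.1454  0.024 ]
[0.4656 0.2391 0.024 ]
len 0.39698574773260975 0.3918455160231585 0.27829752188665774 0.2782613308384
jig y dir [0.19269751 0.98125821] x [ 0.98125821 -0.19269751] origin [0.56339553 0.01519838] ang 78.88975026798764
knob [0.61194153 0.14238879 0.111     ] [0.56672381 0.17864151 0.111     ] [0.58933267 0.16051515 0.111     ] 0.05795603150330436
bar ang -38.720433829045454
jig coords knob -0.002551142140860322 0.14759129872516843
[[ 2.685e-01 -9.633e-01 -2.000e-04]
 [-9.633e-01 -2.685e-01  9.000e-04]
 [-9.000e-04 -1.000e-04 -1.000e+00]]
toolx ang -74.42629433011048
carton 0.10472524743614903 0.0012936954847525383
carton 0.10097407448380015 -0.14588262431318336
carton -0.09788874070286244 -0.13691189359365585
carton -0.09358328270623127 0.007890489436710734
mustard -0.11093254434563815 0.15568712258122228
dxyz to 8cm above knob, in tool: [-0.64606639 -0.61080601  0.0244501 ]
```

Call:
carry_out --series '[{"linear": [-3.5, -3.3, 0], "yaw": -7, "claw": 8}, {"linear": [-7, -6.6, 0], "yaw": -14, "claw": 7}, {"linear": [-10.5, -10, 0], "yaw": -21, "claw": 6}, {"linear": [-14, -13.2, 0], "yaw": -28, "claw": 5.5}, {"linear": [-17.5, -16.5, 0], "yaw": -35, "claw": 5.5}, {"linear": [-21, -19.8, 0], "yaw": -42, "claw": 5.5}, {"linear": [-24.5, -23.1, 0], "yaw": -49, "claw": 5.5}, {"linear": [-28, -26.4, 0], "yaw": -56, "claw": 5.5}, {"linear": [-31.5, -29.7, 0], "yaw": -63, "claw": 5.5}, {"linear": [-35, -33, 0], "yaw": -70, "claw": 5.5}]'

```text
t: 1.25
position: [0.399, -0.1988, 0.2246]
tool_rot: [0.999, -0.036, 0.0, 0.001]
force: [1.4, -1.2, -0.1]
finger_gap: 0.599
```

```bash
cat >> h.py <<'E'
from scipy.spatial.transform import Rotation as Ro
JY=np.array([.1927,.98126,0]); JX=np.array([.98126,-.1927,0]); JO=np.array([.5634,.0152,0])
def st():
    s=robot.state(); R=Ro.from_quat(s["tool_rot"]).as_matrix(); f=s["force"]
    a=np.degrees(np.arctan2(R[1,0],R[0,0]))
    print("t",round(s["t"],2),"pos",s["position"].round(4),"toolx",a.round(2),"gap",round(s["finger_gap"],3),"F",f.round(2),"Fjx",(f@JX).round(2),"Fjy",(f@JY).round(2),"M",s["ft_torque"].round(3),"jig",((s["position"]-JO)@JX).round(4),((s["position"]-JO)@JY).round(4),"q1,7",s["joints"][[0,6]].round(2))
    return s,R,a
def go(p,ang=None):
    s,R,a=st(); print("cm",(100*R.T@(np.array(p)-s["position"])).round(2),"yaw",None if ang is None else -((ang-a+180)%360-180))
E
python3 -c "
from h import *
go([.5893,.1605,.2],51.3)"
```

```text
t 1.25 pos [ 0.399  -0.1988  0.2246] toolx -4.16 gap 0.599 F [ 1.35 -1.2  -0.07] Fjx 1.56 Fjy -0.91 M [-0.037 -0.107 -0.042] jig -0.1201 -0.2417 q1,7 [1.25 0.16]
cm [ 16.38 -37.22   2.43] yaw -55.461480284624685
```

Call:
carry_out --series '[{"linear": [1.8, -4.1, 0.2], "yaw": -6, "claw": 5.5}, {"linear": [3.6, -8.3, 0.5], "yaw": -12, "claw": 5.5}, {"linear": [5.5, -12.4, 0.8], "yaw": -18, "claw": 5.5}, {"linear": [7.3, -16.6, 1], "yaw": -24, "claw": 5.5}, {"linear": [9.1, -20.7, 1.4], "yaw": -31, "claw": 5.5}, {"linear": [10.9, -24.8, 1.6], "yaw": -37, "claw": 5.5}, {"linear": [12.8, -29, 1.9], "yaw": -43, "claw": 5.5}, {"linear": [14.6, -33.1, 2.2], "yaw": -49, "claw": 5.5}, {"linear": [16.4, -37.2, 2.4], "yaw": -55.5, "claw": 5.5}, {"linear": [16.4, -37.2, 2.4], "yaw": -55.5, "claw": 5.5}]'

```text
t: 2.25
position: [0.5909, 0.1658, 0.2001]
tool_rot: [0.9, 0.436, 0.001, -0.003]
force: [0.1, -0.1, -0.1]
finger_gap: 0.599
```

```bash
python3 -c "
from h import *
go([.5893,.1605,.101],51.3)
im=robot.camera('top');cv2.imwrite('pics/z2.png',cv2.resize(im[135:255,175:325],None,fx=5,fy=5,interpolation=2))
print(proj('top',[.5893,.1605,.111]))
im=robot.camera('side');cv2.imwrite('pics/s2.png',cv2.resize(im[150:270,150:300],None,fx=5,fy=5,interpolation=2))
for z in (.085,.111):
  for r in (-.032,.032):
    d=np.array([.780,-.625])*r
    print((proj('side',[.5893+d[0],.1605+d[1],z])-[150,150])*5)
"
```

```text
t 2.25 pos [0.5909 0.1658 0.2001] toolx 51.67 gap 0.599 F [ 0.11 -0.14 -0.05] Fjx 0.14 Fjy -0.12 M [ 0.05  -0.106 -0.04 ] jig -0.0021 0.153 q1,7 [0.4  0.12]
cm [-0.56  0.24  9.91] yaw 0.3703233424047596
[201.4328623 179.8733355]
[349.7462421  357.75543791]
[302.9035559  282.35833926]
[347.71178314 322.12505628]
[300.13960579 246.97497714]
```

View pics/s2.png

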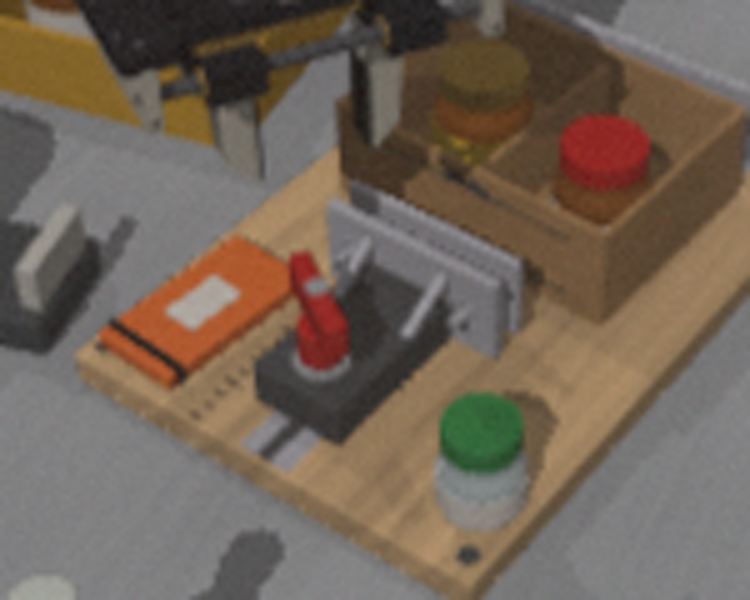

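The side view shows the bar's top running from about (302,255) to (338,320). The prediction was (300,247) to (348,322), so it agrees. Descending.

Call:
carry_out --series '[{"linear": [-0.3, 0.1, 2], "yaw": 0.2, "claw": 5.5}, {"linear": [-0.55, 0.25, 4], "yaw": 0.4, "claw": 5.5}, {"linear": [-0.55, 0.25, 6], "yaw": 0.4, "claw": 5.5}, {"linear": [-0.55, 0.25, 7.5], "yaw": 0.4, "claw": 5.5}, {"linear": [-0.55, 0.25, 8.7], "yaw": 0.4, "claw": 5.5}, {"linear": [-0.55, 0.25, 9.5], "yaw": 0.4, "claw": 5.5}, {"linear": [-0.55, 0.25, 9.9], "yaw": 0.4, "claw": 5.5}, {"linear": [-0.55, 0.25, 9.9], "yaw": 0.4, "claw": 5.5}, {"linear": [-0.55, 0.25, 9.9], "yaw": 0.4, "claw": 4}, {"linear": [-0.55, 0.25, 9.9], "yaw": 0.4, "claw": 3}]'

```text
t: 3.35
position: [0.5896, 0.1524, 0.102]
tool_rot: [0.904, 0.428, 0.001, 0.0]
force: [0.6, -0.7, -0.6]
finger_gap: 0.472
```

```bash
python3 -c "
from h import *
st()"
```

```text
t 3.35 pos [0.5896 0.1524 0.102 ] toolx 50.68 gap 0.472 F [ 0.61 -0.71 -0.56] Fjx 0.73 Fjy -0.58 M [ 0.027 -0.12  -0.038] jig -0.0007 0.1396 q1,7 [0.37 0.05]
```

Call:
carry_out --series '[{"linear": [0, 0, 0], "yaw": 0, "claw": 2.4}, {"linear": [0, 0, 0], "yaw": 0, "claw": 2.0}, {"linear": [0, 0, 0], "yaw": 0, "claw": 1.7}, {"linear": [0, 0, 0], "yaw": 0, "claw": 1.5}, {"linear": [0, 0, 0], "yaw": 0, "claw": 1.4}, {"linear": [0, 0, 0], "yaw": 0, "claw": 1.2}, {"linear": [0, 0, 0], "yaw": 0, "claw": 0.8}, {"linear": [0, 0, 0], "yaw": 0, "claw": 0.4}, {"linear": [0, 0, 0], "yaw": 0, "claw": 0}, {"linear": [0, 0, 0], "yaw": 0, "claw": 0}]'

```text
t: 4.35
position: [0.5942, 0.1571, 0.1031]
tool_rot: [0.904, 0.428, 0.007, -0.002]
force: [14.2, 10.4, -9.3]
finger_gap: 0.145
```

```bash
python3 -c "
from h import *
st()"
```

```text
t 4.35 pos [0.5942 0.1571 0.1031] toolx 50.74 gap 0.145 F [14.25 10.35 -9.3 ] Fjx 11.99 Fjy 12.9 M [ 2.373 -3.021 -0.218] jig 0.0029 0.1452 q1,7 [0.37 0.05]
```

Call:
carry_out --series '[{"linear": [0.2, 0, 0], "yaw": 0, "claw": 0}, {"linear": [0.4, 0, 0], "yaw": 0, "claw": 0}, {"linear": [0.6, 0, 0], "yaw": 0, "claw": 0}, {"linear": [0.65, 0, 0], "yaw": 0, "claw": 0}, {"linear": [0.65, 0, 0], "yaw": 0, "claw": 0}, {"linear": [0.65, 0, 0], "yaw": 0, "claw": 0}, {"linear": [0.65, 0, 0], "yaw": 0, "claw": 0}, {"linear": [0.65, 0, 0], "yaw": 0, "claw": 0}, {"linear": [0.65, 0, 0], "yaw": 0, "claw": 0}, {"linear": [0.65, 0, 0], "yaw": 0, "claw": 0}]'

```text
t: 5.35
position: [0.5948, 0.1583, 0.103]
tool_rot: [0.904, 0.428, 0.002, -0.0]
force: [1.5, 2.4, 5.0]
finger_gap: 0.149
```

```bash
python3 -c "
from h import *
st()"
```

```text
t 5.35 pos [0.5948 0.1583 0.103 ] toolx 50.67 gap 0.149 F [1.47 2.43 5.01] Fjx 0.98 Fjy 2.67 M [ 0.368 -0.549 -0.227] jig 0.0033 0.1465 q1,7 [0.36 0.05]
```

Call:
carry_out --series '[{"linear": [0.07, 0, 0], "yaw": -2, "claw": 0}, {"linear": [0.07, 0, 0], "yaw": -4, "claw": 0}, {"linear": [0.07, 0, 0], "yaw": -6, "claw": 0}, {"linear": [0.07, 0, 0], "yaw": -8, "claw": 0}, {"linear": [0.07, 0, 0], "yaw": -10, "claw": 0}, {"linear": [0.07, 0, 0], "yaw": -12, "claw": 0}, {"linear": [0.07, 0, 0], "yaw": -14, "claw": 0}, {"linear": [0.07, 0, 0], "yaw": -15, "claw": 0}, {"linear": [0.07, 0, 0], "yaw": -15, "claw": 0}, {"linear": [0.07, 0, 0], "yaw": -15, "claw": 0}]'

```text
t: 6.35
position: [0.5953, 0.1585, 0.1031]
tool_rot: [0.84, 0.542, 0.002, 0.0]
force: [1.9, 1.9, 6.2]
finger_gap: 0.146
```

```bash
python3 -c "
from h import *
st()"
```

```text
t 6.35 pos [0.5953 0.1585 0.1031] toolx 65.68 gap 0.146 F [1.88 1.86 6.23] Fjx 1.48 Fjy 2.19 M [ 0.191 -0.47  -0.096] jig 0.0037 0.1468 q1,7 [0.38 0.28]
```

Call:
carry_out --series '[{"linear": [0, 0, 0], "yaw": -2, "claw": 0}, {"linear": [0, 0, 0], "yaw": -4, "claw": 0}, {"linear": [0, 0, 0], "yaw": -6, "claw": 0}, {"linear": [0, 0, 0], "yaw": -8, "claw": 0}, {"linear": [0, 0, 0], "yaw": -10, "claw": 0}, {"linear": [0, 0, 0], "yaw": -12, "claw": 0}, {"linear": [0, 0, 0], "yaw": -14, "claw": 0}, {"linear": [0, 0, 0], "yaw": -15, "claw": 0}, {"linear": [0, 0, 0], "yaw": -15, "claw": 0}, {"linear": [0, 0, 0], "yaw": -15, "claw": 0}]'

```text
t: 7.35
position: [0.5955, 0.1586, 0.1034]
tool_rot: [0.762, 0.647, 0.002, 0.001]
force: [0.6, 1.0, 7.6]
finger_gap: 0.148
```

```bash
python3 -c "
from h import *
st()"
```

```text
t 7.35 pos [0.5955 0.1586 0.1034] toolx 80.67 gap 0.148 F [0.61 0.96 7.61] Fjx 0.41 Fjy 1.06 M [ 0.187 -0.391 -0.03 ] jig 0.0038 0.1469 q1,7 [0.41 0.51]
```

Call:
carry_out --series '[{"linear": [0, 0, 0], "yaw": -2, "claw": 0}, {"linear": [0, 0, 0], "yaw": -4, "claw": 0}, {"linear": [0, 0, 0], "yaw": -6, "claw": 0}, {"linear": [0, 0, 0], "yaw": -8, "claw": 0}, {"linear": [0, 0, 0], "yaw": -10, "claw": 0}, {"linear": [0, 0, 0], "yaw": -12, "claw": 0}, {"linear": [0, 0, 0], "yaw": -14, "claw": 0}, {"linear": [0, 0, 0], "yaw": -16, "claw": 0}, {"linear": [0, 0, 0], "yaw": -18, "claw": 0}, {"linear": [0, 0, 0], "yaw": -20, "claw": 0}]'

```text
t: 8.35
position: [0.5954, 0.1591, 0.1039]
tool_rot: [0.638, 0.77, 0.002, 0.001]
force: [1.1, 0.7, 10.8]
finger_gap: 0.145
```

```bash
python3 -c "
from h import *
st()"
```

```text
t 8.35 pos [0.5954 0.1591 0.1039] toolx 100.77 gap 0.145 F [ 1.06  0.73 10.81] Fjx 0.9 Fjy 0.93 M [ 0.371 -0.22  -0.066] jig 0.0036 0.1474 q1,7 [0.44 0.82]
```

Call:
carry_out --series '[{"linear": [0, 0, -0.05], "yaw": -2, "claw": 0}, {"linear": [0, 0, -0.1], "yaw": -4, "claw": 0}, {"linear": [0, 0, -0.15], "yaw": -6, "claw": 0}, {"linear": [0, 0, -0.2], "yaw": -8, "claw": 0}, {"linear": [0, 0, -0.2], "yaw": -10, "claw": 0}, {"linear": [0, 0, -0.2], "yaw": -12, "claw": 0}, {"linear": [0, 0, -0.2], "yaw": -12, "claw": 0}, {"linear": [0, 0, -0.2], "yaw": -12, "claw": 0}, {"linear": [0, 0, -0.2], "yaw": -12, "claw": 0}, {"linear": [0, 0, -0.2], "yaw": -12, "claw": 0}]'

```text
t: 9.35
position: [0.5947, 0.158, 0.1043]
tool_rot: [0.555, 0.832, 0.001, 0.001]
force: [2.0, 0.8, 5.8]
finger_gap: 0.147
```

```bash
python3 -c "
from h import *
st()
s,R,a=st()
print('1cm along -jy in tool', -R.T@JY)"
```

```text
t 9.35 pos [0.5947 0.158  0.1043] toolx 112.61 gap 0.147 F [1.99 0.85 5.75] Fjx 1.79 Fjy 1.22 M [ 0.244 -0.606 -0.014] jig 0.0032 0.1461 q1,7 [0.46 1.01]
t 9.35 pos [0.5947 0.158  0.1043] toolx 112.61 gap 0.147 F [1.99 0.85 5.75] Fjx 1.79 Fjy 1.22 M [ 0.244 -0.606 -0.014] jig 0.0032 0.1461 q1,7 [0.46 1.01]
1cm along -jy in tool [-0.83171075 -0.55521244 -0.00092924]
```

Call:
carry_out --series '[{"linear": [-0.25, -0.17, 0], "yaw": 0, "claw": 0}, {"linear": [-0.5, -0.33, 0], "yaw": 0, "claw": 0}, {"linear": [-0.75, -0.5, 0], "yaw": 0, "claw": 0}, {"linear": [-1.0, -0.67, 0], "yaw": 0, "claw": 0}, {"linear": [-1.25, -0.83, 0], "yaw": 0, "claw": 0}, {"linear": [-1.5, -1.0, 0], "yaw": 0, "claw": 0}, {"linear": [-1.75, -1.17, 0], "yaw": 0, "claw": 0}, {"linear": [-2.0, -1.33, 0], "yaw": 0, "claw": 0}, {"linear": [-2.25, -1.5, 0], "yaw": 0, "claw": 0}, {"linear": [-2.25, -1.5, 0], "yaw": 0, "claw": 0}]'

```text
t: 10.35
position: [0.5893, 0.1305, 0.1043]
tool_rot: [0.555, 0.832, 0.0, 0.001]
force: [1.9, -0.6, 6.9]
finger_gap: 0.143
```

```bash
python3 -c "
from h import *
st()"
```

```text
t 10.35 pos [0.5893 0.1305 0.1043] toolx 112.59 gap 0.143 F [ 1.86 -0.62  6.91] Fjx 1.95 Fjy -0.25 M [-0.062 -0.536 -0.002] jig 0.0032 0.1181 q1,7 [0.52 1.04]
```

Call:
carry_out --series '[{"linear": [-0.2, -0.14, 0], "yaw": 0, "claw": 0}, {"linear": [-0.4, -0.28, 0], "yaw": 0, "claw": 0}, {"linear": [-0.6, -0.42, 0], "yaw": 0, "claw": 0}, {"linear": [-0.8, -0.56, 0], "yaw": 0, "claw": 0}, {"linear": [-1.0, -0.7, 0], "yaw": 0, "claw": 0}, {"linear": [-1.2, -0.83, 0], "yaw": 0, "claw": 0}, {"linear": [-1.4, -0.97, 0], "yaw": 0, "claw": 0}, {"linear": [-1.6, -1.1, 0], "yaw": 0, "claw": 0}, {"linear": [-1.6, -1.1, 0], "yaw": 0, "claw": 0}, {"linear": [-1.6, -1.1, 0], "yaw": 0, "claw": 0}]'

```text
t: 11.35
position: [0.5856, 0.1123, 0.1043]
tool_rot: [0.555, 0.832, 0.001, 0.001]
force: [3.2, 1.2, 6.9]
finger_gap: 0.147
```

```bash
python3 -c "
from h import *
st()
im=robot.camera('top');cv2.imwrite('pics/z3.png',cv2.resize(im[135:255,175:325],None,fx=5,fy=5,interpolation=2))"
```

```text
t 11.35 pos [0.5856 0.1123 0.1043] toolx 112.63 gap 0.147 F [3.18 1.22 6.85] Fjx 2.88 Fjy 1.81 M [ 0.367 -0.831 -0.002] jig 0.0031 0.0995 q1,7 [0.56 1.06]
```

View pics/z3.png

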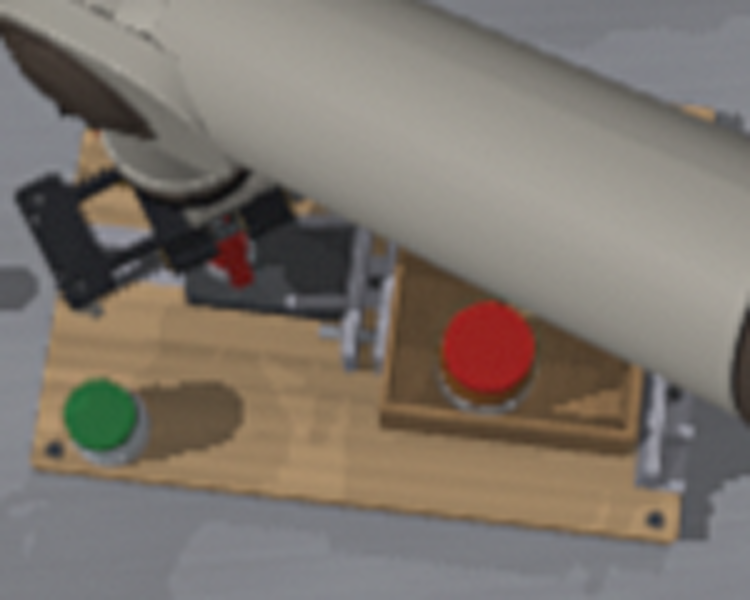

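The crop shows the plate at about (385,310) against the carton. The carton's front edge is near x≈640 and the fence face near x≈655, so it is nearly home. From here I'll go in small steps by force.

Call:
carry_out --series '[{"linear": [-0.12, -0.08, 0], "yaw": 0, "claw": 0}, {"linear": [-0.25, -0.17, 0], "yaw": 0, "claw": 0}, {"linear": [-0.37, -0.25, 0], "yaw": 0, "claw": 0}, {"linear": [-0.5, -0.33, 0], "yaw": 0, "claw": 0}, {"linear": [-0.58, -0.39, 0], "yaw": 0, "claw": 0}, {"linear": [-0.58, -0.39, 0], "yaw": 0, "claw": 0}, {"linear": [-0.58, -0.39, 0], "yaw": 0, "claw": 0}, {"linear": [-0.58, -0.39, 0], "yaw": 0, "claw": 0}, {"linear": [-0.58, -0.39, 0], "yaw": 0, "claw": 0}, {"linear": [-0.58, -0.39, 0], "yaw": 0, "claw": 0}]'

```text
t: 12.4
position: [0.5843, 0.1057, 0.1043]
tool_rot: [0.555, 0.832, 0.001, 0.001]
force: [3.2, 1.8, 6.0]
finger_gap: 0.147
```

```bash
python3 -c "
from h import *
st()"
```

```text
t 12.4 pos [0.5843 0.1057 0.1043] toolx 112.64 gap 0.147 F [3.19 1.78 6.04] Fjx 2.79 Fjy 2.37 M [ 0.525 -0.918 -0.025] jig 0.0031 0.0929 q1,7 [0.57 1.07]
```

Call:
carry_out --series '[{"linear": [-0.12, -0.08, 0], "yaw": 0, "claw": 0}, {"linear": [-0.25, -0.17, 0], "yaw": 0, "claw": 0}, {"linear": [-0.33, -0.22, 0], "yaw": 0, "claw": 0}, {"linear": [-0.33, -0.22, 0], "yaw": 0, "claw": 0}, {"linear": [-0.33, -0.22, 0], "yaw": 0, "claw": 0}, {"linear": [-0.33, -0.22, 0], "yaw": 0, "claw": 0}, {"linear": [-0.33, -0.22, 0], "yaw": 0, "claw": 0}, {"linear": [-0.33, -0.22, 0], "yaw": 0, "claw": 0}, {"linear": [-0.33, -0.22, 0], "yaw": 0, "claw": 0}, {"linear": [-0.33, -0.22, 0], "yaw": 0, "claw": 0}]'

```text
t: 13.4
position: [0.5836, 0.1022, 0.1043]
tool_rot: [0.554, 0.832, 0.001, 0.001]
force: [3.4, 2.8, 5.2]
finger_gap: 0.145
```

```bash
python3 -c "
from h import *
st()"
```

```text
t 13.4 pos [0.5836 0.1022 0.1043] toolx 112.66 gap 0.145 F [3.39 2.84 5.24] Fjx 2.78 Fjy 3.44 M [ 0.6   -0.976  0.018] jig 0.0031 0.0892 q1,7 [0.58 1.08]
```

Call:
carry_out --series '[{"linear": [-0.12, -0.08, 0], "yaw": 0, "claw": 0}, {"linear": [-0.25, -0.17, 0], "yaw": 0, "claw": 0}, {"linear": [-0.25, -0.17, 0], "yaw": 0, "claw": 0}, {"linear": [-0.25, -0.17, 0], "yaw": 0, "claw": 0}, {"linear": [-0.25, -0.17, 0], "yaw": 0, "claw": 0}, {"linear": [-0.25, -0.17, 0], "yaw": 0, "claw": 0}, {"linear": [-0.25, -0.17, 0], "yaw": 0, "claw": 0}, {"linear": [-0.25, -0.17, 0], "yaw": 0, "claw": 0}, {"linear": [-0.25, -0.17, 0], "yaw": 0, "claw": 0}, {"linear": [-0.25, -0.17, 0], "yaw": 0, "claw": 0}]'

```text
t: 14.4
position: [0.5831, 0.0997, 0.1043]
tool_rot: [0.554, 0.832, 0.002, 0.001]
force: [3.6, 3.4, 4.4]
finger_gap: 0.145
```

```bash
python3 -c "
from h import *
st()"
```

```text
t 14.4 pos [0.5831 0.0997 0.1043] toolx 112.68 gap 0.145 F [3.6  3.41 4.4 ] Fjx 2.87 Fjy 4.04 M [ 0.906 -1.102 -0.037] jig 0.003 0.0867 q1,7 [0.59 1.08]
```

Call:
carry_out --series '[{"linear": [-0.12, -0.08, 0], "yaw": 0, "claw": 0}, {"linear": [-0.25, -0.17, 0], "yaw": 0, "claw": 0}, {"linear": [-0.25, -0.17, 0], "yaw": 0, "claw": 0}, {"linear": [-0.25, -0.17, 0], "yaw": 0, "claw": 0}, {"linear": [-0.25, -0.17, 0], "yaw": 0, "claw": 0}, {"linear": [-0.25, -0.17, 0], "yaw": 0, "claw": 0}, {"linear": [-0.25, -0.17, 0], "yaw": 0, "claw": 0}, {"linear": [-0.25, -0.17, 0], "yaw": 0, "claw": 0}, {"linear": [-0.25, -0.17, 0], "yaw": 0, "claw": 0}, {"linear": [-0.25, -0.17, 0], "yaw": 0, "claw": 0}]'

```text
t: 15.4
position: [0.5826, 0.0974, 0.1043]
tool_rot: [0.554, 0.832, 0.002, 0.0]
force: [5.5, 5.5, 3.8]
finger_gap: 0.146
```

```bash
python3 -c "
from h import *
st()
im=robot.camera('top');cv2.imwrite('pics/z4.png',cv2.resize(im[135:255,175:325],None,fx=5,fy=5,interpolation=2))"
```

```text
t 15.4 pos [0.5826 0.0974 0.1043] toolx 112.69 gap 0.146 F [5.53 5.46 3.82] Fjx 4.37 Fjy 6.42 M [ 1.09  -1.23  -0.007] jig 0.003 0.0843 q1,7 [0.59 1.08]
```

View pics/z4.png

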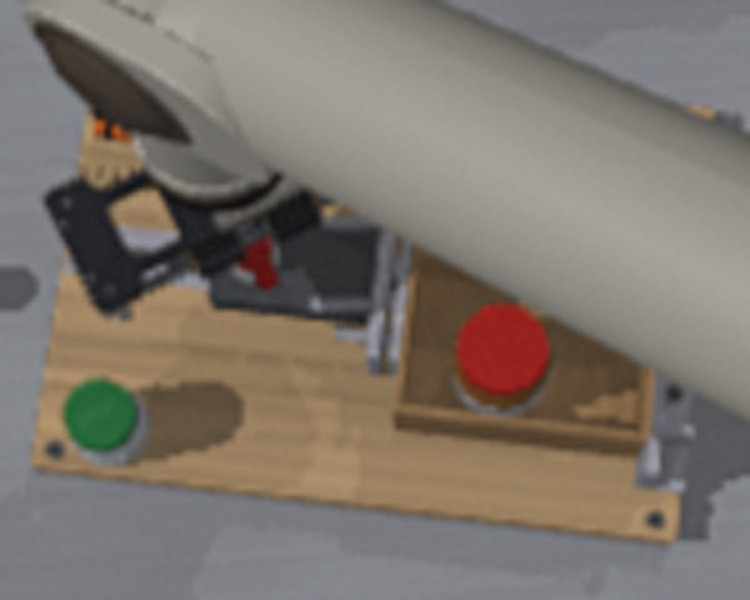

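The carton looks flush with the fence, and the plate's gap to the block has narrowed. I'll press about 2.5 mm further.

Call:
carry_out --series '[{"linear": [-0.12, -0.08, 0], "yaw": 0, "claw": 0}, {"linear": [-0.25, -0.17, 0], "yaw": 0, "claw": 0}, {"linear": [-0.25, -0.17, 0], "yaw": 0, "claw": 0}, {"linear": [-0.25, -0.17, 0], "yaw": 0, "claw": 0}, {"linear": [-0.25, -0.17, 0], "yaw": 0, "claw": 0}, {"linear": [-0.25, -0.17, 0], "yaw": 0, "claw": 0}, {"linear": [-0.25, -0.17, 0], "yaw": 0, "claw": 0}, {"linear": [-0.25, -0.17, 0], "yaw": 0, "claw": 0}, {"linear": [-0.25, -0.17, 0], "yaw": 0, "claw": 0}, {"linear": [-0.25, -0.17, 0], "yaw": 0, "claw": 0}]'

```text
t: 16.45
position: [0.5821, 0.095, 0.1044]
tool_rot: [0.554, 0.833, 0.003, 0.0]
force: [5.4, 6.7, 2.6]
finger_gap: 0.146
```

```bash
python3 -c "
from h import *
st()
im=robot.camera('top');cv2.imwrite('pics/z5.png',cv2.resize(im[170:235,235:325],None,fx=8,fy=8,interpolation=2))"
```

```text
t 16.45 pos [0.5821 0.095  0.1044] toolx 112.71 gap 0.146 F [5.44 6.69 2.62] Fjx 4.05 Fjy 7.61 M [ 1.459 -1.355 -0.02 ] jig 0.003 0.082 q1,7 [0.6  1.09]
```

View pics/z5.png

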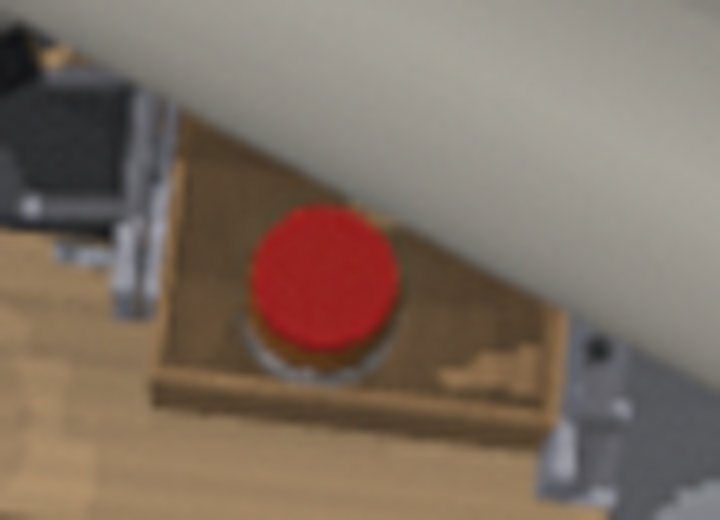

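Force now rises at about 0.5 N/mm, so only the spring is giving and the carton is home. Force and geometry both put the plate about 6-7 mm in. The crop shows the front edge at the fence (x≈560) and the plate flush with the carton's rear. Tightening next.

Call:
carry_out --series '[{"linear": [0, 0, 0], "yaw": 3, "claw": 0}, {"linear": [0, 0, 0], "yaw": 6, "claw": 0}, {"linear": [0, 0, 0], "yaw": 9, "claw": 0}, {"linear": [0, 0, 0], "yaw": 12, "claw": 0}, {"linear": [0, 0, 0], "yaw": 15, "claw": 0}, {"linear": [0, 0, 0], "yaw": 18, "claw": 0}, {"linear": [0, 0, 0], "yaw": 20, "claw": 0}, {"linear": [0, 0, 0], "yaw": 20, "claw": 0}, {"linear": [0, 0, 0], "yaw": 20, "claw": 0}, {"linear": [0, 0, 0], "yaw": 20, "claw": 0}]'

```text
t: 17.5
position: [0.5822, 0.0938, 0.1038]
tool_rot: [0.69, 0.723, 0.002, 0.0]
force: [6.6, 5.0, 0.1]
finger_gap: 0.146
```

```bash
python3 -c "
from h import *
st()"
```

```text
t 17.5 pos [0.5822 0.0938 0.1038] toolx 92.67 gap 0.146 F [6.57 5.01 0.11] Fjx 5.48 Fjy 6.18 M [ 1.082 -1.588 -0.044] jig 0.0033 0.0808 q1,7 [0.57 0.78]
```

Call:
carry_out --series '[{"linear": [0, 0, 0], "yaw": 3, "claw": 0}, {"linear": [0, 0, 0], "yaw": 6, "claw": 0}, {"linear": [0, 0, 0], "yaw": 9, "claw": 0}, {"linear": [0, 0, 0], "yaw": 12, "claw": 0}, {"linear": [0, 0, 0], "yaw": 15, "claw": 0}, {"linear": [0, 0, 0], "yaw": 15, "claw": 0}, {"linear": [0, 0, 0], "yaw": 15, "claw": 0}, {"linear": [0, 0, 0], "yaw": 15, "claw": 0}, {"linear": [0, 0, 0], "yaw": 15, "claw": 0}, {"linear": [0, 0, 0], "yaw": 15, "claw": 0}]'

```text
t: 18.5
position: [0.5821, 0.0933, 0.1034]
tool_rot: [0.779, 0.627, 0.002, -0.0]
force: [8.1, 4.0, -2.1]
finger_gap: 0.145
```

```bash
python3 -c "
from h import *
st()"
```

```text
t 18.5 pos [0.5821 0.0933 0.1034] toolx 77.64 gap 0.145 F [ 8.13  3.96 -2.14] Fjx 7.21 Fjy 5.45 M [ 0.905 -1.699 -0.028] jig 0.0033 0.0803 q1,7 [0.54 0.55]
```

Call:
carry_out --series '[{"linear": [0.05, 0.05, 0], "yaw": 0, "claw": 0}, {"linear": [0.1, 0.1, 0], "yaw": 0, "claw": 0}, {"linear": [0.15, 0.15, 0], "yaw": 0, "claw": 0}, {"linear": [0.15, 0.2, 0], "yaw": 0, "claw": 0}, {"linear": [0.15, 0.2, 0], "yaw": 0, "claw": 0}, {"linear": [0.15, 0.2, 0], "yaw": 0, "claw": 0}, {"linear": [0.15, 0.2, 0], "yaw": 0, "claw": 0}, {"linear": [0.15, 0.2, 0], "yaw": 0, "claw": 0}, {"linear": [0.15, 0.2, 0], "yaw": 0, "claw": 0}, {"linear": [0.15, 0.2, 0], "yaw": 0, "claw": 0}]'

```text
t: 19.5
position: [0.5826, 0.0947, 0.1033]
tool_rot: [0.779, 0.627, 0.001, -0.001]
force: [2.6, 4.2, 1.5]
finger_gap: 0.146
```

```bash
python3 -c "
from h import *
st()
im=robot.camera('side');cv2.imwrite('pics/s6.png',cv2.resize(im[150:270,180:330],None,fx=5,fy=5,interpolation=2))"
```

```text
t 19.5 pos [0.5826 0.0947 0.1033] toolx 77.7 gap 0.146 F [2.65 4.18 1.51] Fjx 1.79 Fjy 4.61 M [ 1.06  -0.661 -0.084] jig 0.0036 0.0817 q1,7 [0.54 0.55]
```

View pics/s6.png

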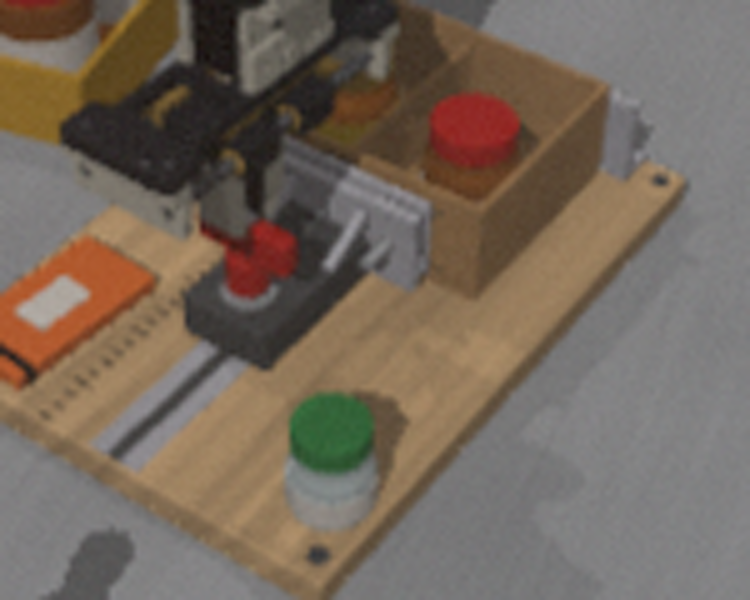

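The side crop shows the carton flush against the fence at (605-640,130). The gap at the plate's end has gone from about 22 px to 12-13 px, so the plate is about 7 mm in. I'll keep tightening.

Call:
carry_out --series '[{"linear": [0, 0, 0], "yaw": 3, "claw": 0}, {"linear": [0, 0, 0], "yaw": 6, "claw": 0}, {"linear": [0, 0, 0], "yaw": 9, "claw": 0}, {"linear": [0, 0, 0], "yaw": 12, "claw": 0}, {"linear": [0, 0, 0], "yaw": 15, "claw": 0}, {"linear": [0, 0, 0], "yaw": 15, "claw": 0}, {"linear": [0, 0, 0], "yaw": 15, "claw": 0}, {"linear": [0, 0, 0], "yaw": 15, "claw": 0}, {"linear": [0, 0, 0], "yaw": 15, "claw": 0}, {"linear": [0, 0, 0], "yaw": 15, "claw": 0}]'

```text
t: 20.55
position: [0.5824, 0.094, 0.1031]
tool_rot: [0.854, 0.521, -0.0, -0.001]
force: [1.9, 4.9, -0.3]
finger_gap: 0.145
```

```bash
python3 -c "
from h import *
st()"
```

```text
t 20.55 pos [0.5824 0.094  0.1031] toolx 62.77 gap 0.145 F [ 1.88  4.94 -0.34] Fjx 0.89 Fjy 5.21 M [ 1.046 -0.502 -0.016] jig 0.0034 0.081 q1,7 [0.51 0.32]
```

Call:
carry_out --series '[{"linear": [0, 0, 0], "yaw": 2, "claw": 0}, {"linear": [0, 0, 0], "yaw": 4, "claw": 0}, {"linear": [0, 0, 0], "yaw": 6, "claw": 0}, {"linear": [0, 0, 0], "yaw": 8, "claw": 0}, {"linear": [0, 0, 0], "yaw": 10, "claw": 0}, {"linear": [0, 0, 0], "yaw": 12, "claw": 0}, {"linear": [0, 0, 0], "yaw": 12, "claw": 0}, {"linear": [0, 0, 0], "yaw": 12, "claw": 0}, {"linear": [0, 0, 0], "yaw": 12, "claw": 0}, {"linear": [0, 0, 0], "yaw": 12, "claw": 0}]'

```text
t: 21.55
position: [0.5821, 0.0937, 0.103]
tool_rot: [0.904, 0.428, -0.001, -0.0]
force: [-1.3, 4.3, 0.3]
finger_gap: 0.148
```

```bash
python3 -c "
from h import *
st()"
```

```text
t 21.55 pos [0.5821 0.0937 0.103 ] toolx 50.74 gap 0.148 F [-1.35  4.34  0.33] Fjx -2.16 Fjy 3.99 M [0.87  0.139 0.253] jig 0.0032 0.0806 q1,7 [0.49 0.13]
```

Call:
carry_out --series '[{"linear": [0, 0, 0], "yaw": 2, "claw": 0}, {"linear": [0, 0, 0], "yaw": 4, "claw": 0}, {"linear": [0, 0, 0], "yaw": 6, "claw": 0}, {"linear": [0, 0, 0], "yaw": 8, "claw": 0}, {"linear": [0, 0, 0], "yaw": 10, "claw": 0}, {"linear": [0, 0, 0], "yaw": 12, "claw": 0}, {"linear": [0, 0, 0], "yaw": 12, "claw": 0}, {"linear": [0, 0, 0], "yaw": 12, "claw": 0}, {"linear": [0, 0, 0], "yaw": 12, "claw": 0}, {"linear": [0, 0, 0], "yaw": 12, "claw": 0}]'

```text
t: 22.55
position: [0.5818, 0.0935, 0.103]
tool_rot: [0.943, 0.332, -0.001, -0.0]
force: [-3.2, 3.6, 0.2]
finger_gap: 0.147
```

```bash
python3 -c "
from h import *
st()"
```

```text
t 22.55 pos [0.5818 0.0935 0.103 ] toolx 38.77 gap 0.147 F [-3.15  3.57  0.24] Fjx -3.78 Fjy 2.89 M [0.889 0.645 0.482] jig 0.003 0.0804 q1,7 [ 0.46 -0.05]
```

Call:
carry_out --series '[{"linear": [0, 0, 0], "yaw": 1, "claw": 0}, {"linear": [0, 0, 0], "yaw": 2, "claw": 0}, {"linear": [0, 0, 0], "yaw": 3, "claw": 0}, {"linear": [0, 0, 0], "yaw": 4, "claw": 0}, {"linear": [0, 0, 0], "yaw": 4, "claw": 0}, {"linear": [0, 0, 0], "yaw": 4, "claw": 0}, {"linear": [0, 0, 0], "yaw": 4, "claw": 0}, {"linear": [0, 0, 0], "yaw": 4, "claw": 0}, {"linear": [0, 0, 0], "yaw": 4, "claw": 0}, {"linear": [0, 0, 0], "yaw": 4, "claw": 0}]'

```text
t: 23.55
position: [0.5819, 0.0934, 0.103]
tool_rot: [0.954, 0.299, -0.001, -0.0]
force: [-3.7, 3.6, 0.7]
finger_gap: 0.146
```

```bash
python3 -c "
from h import *
s,R,a=st()
for i in range(4): robot.camera('side'); print(robot.state()['ft_torque'].round(3), robot.state()['force'].round(2))"
```

```text
t 23.55 pos [0.5819 0.0934 0.103 ] toolx 34.74 gap 0.146 F [-3.67  3.55  0.66] Fjx -4.28 Fjy 2.78 M [0.876 0.725 0.566] jig 0.0031 0.0803 q1,7 [ 0.45 -0.11]
[0.866 0.688 0.591] [-2.7   3.38 -0.46]
[0.844 0.71  0.592] [-3.72  4.36  1.26]
[0.844 0.743 0.558] [-3.75  4.45 -0.63]
[0.847 0.69  0.644] [-3.99  3.27 -0.37]
```

Call:
carry_out --series '[{"linear": [0, 0, 0], "yaw": 1, "claw": 0}, {"linear": [0, 0, 0], "yaw": 2, "claw": 0}, {"linear": [0, 0, 0], "yaw": 2, "claw": 0}, {"linear": [0, 0, 0], "yaw": 2, "claw": 0}, {"linear": [0, 0, 0], "yaw": 2, "claw": 0}, {"linear": [0, 0, 0], "yaw": 2, "claw": 0}, {"linear": [0, 0, 0], "yaw": 2, "claw": 0}, {"linear": [0, 0, 0], "yaw": 2, "claw": 0}, {"linear": [0, 0, 0], "yaw": 2, "claw": 0}, {"linear": [0, 0, 0], "yaw": 2, "claw": 0}]'

```text
t: 24.75
position: [0.5818, 0.0935, 0.103]
tool_rot: [0.959, 0.282, -0.001, -0.0]
force: [-4.2, 3.4, 0.1]
finger_gap: 0.147
```

```bash
python3 -c "
from h import *
s,R,a=st()
m=[]
for i in range(12): robot.camera('side'); m.append(robot.state()['ft_torque'][2])
print(np.mean(m),np.std(m))"
```

```text
t 24.75 pos [0.5818 0.0935 0.103 ] toolx 32.75 gap 0.147 F [-4.25  3.44  0.12] Fjx -4.83 Fjy 2.56 M [0.848 0.734 0.61 ] jig 0.0029 0.0803 q1,7 [ 0.45 -0.14]
0.5763328212209805 0.020181709190941914
```

Torque averages 0.58 Nm over 12 readings, which is in the target band. Releasing and rising.

Call:
carry_out --series '[{"linear": [0, 0, 0], "yaw": 0, "claw": 1.8}, {"linear": [0, 0, 0], "yaw": 0, "claw": 2.5}, {"linear": [0, 0, 0], "yaw": 0, "claw": 4}, {"linear": [0, 0, 0], "yaw": 0, "claw": 5}, {"linear": [0, 0, 0], "yaw": 0, "claw": 5}, {"linear": [0, 0, -1], "yaw": 0, "claw": 5}, {"linear": [0, 0, -3], "yaw": 0, "claw": 5}, {"linear": [0, 0, -6], "yaw": 0, "claw": 5}, {"linear": [0, 0, -9], "yaw": 0, "claw": 5}, {"linear": [0, 0, -12], "yaw": 0, "claw": 5}]'

```text
t: 26.35
position: [0.5828, 0.0936, 0.2253]
tool_rot: [0.96, 0.281, 0.0, 0.0]
force: [0.6, -0.4, -0.4]
finger_gap: 0.544
```

```bash
python3 -c "
from h import *
s,R,a=st()
m=[]
for i in range(6): robot.camera('side'); m.append(robot.state()['ft_torque'])
print(np.mean(m,0)); print('tool for world -x,+y', R.T@[-.15,.25,.03])"
```

```text
t 26.35 pos [0.5828 0.0936 0.2253] toolx 32.7 gap 0.544 F [ 0.65 -0.45 -0.44] Fjx 0.72 Fjy -0.31 M [ 0.015 -0.174  0.005] jig 0.004 0.0807 q1,7 [ 0.52 -0.04]
[ 0.02001538 -0.16497407 -0.02072772]
tool for world -x,+y [ 0.00884411 -0.29140743 -0.03005814]
```

Call:
carry_out --series '[{"linear": [0, -3, -0.5], "yaw": 0, "claw": 5}, {"linear": [0, -7, -1], "yaw": 0, "claw": 5}, {"linear": [0, -11, -2], "yaw": 0, "claw": 5}, {"linear": [0, -15, -3], "yaw": 0, "claw": 5}, {"linear": [0, -19, -3], "yaw": 0, "claw": 5}, {"linear": [0, -23, -3], "yaw": 0, "claw": 5}, {"linear": [0, -26, -3], "yaw": 0, "claw": 5}, {"linear": [0, -29, -3], "yaw": 0, "claw": 5}, {"linear": [0, -29, -3], "yaw": 0, "claw": 5}, {"linear": [0, -29, -3], "yaw": 0, "claw": 5}]'

```text
t: 27.65
position: [0.4254, 0.3376, 0.2524]
tool_rot: [0.959, 0.282, -0.001, 0.0]
force: [0.8, -0.3, 0.3]
finger_gap: 0.545
```

```bash
python3 -c "
from h import *
st()
im=robot.camera('top');cv2.imwrite('pics/z7.png',cv2.resize(im[135:255,175:325],None,fx=5,fy=5,interpolation=2))"
```

```text
t 27.65 pos [0.4254 0.3376 0.2524] toolx 32.81 gap 0.545 F [ 0.77 -0.33  0.29] Fjx 0.82 Fjy -0.18 M [ 0.003 -0.159 -0.008] jig -0.1975 0.2898 q1,7 [ 0.12 -0.52]
```

View pics/z7.png

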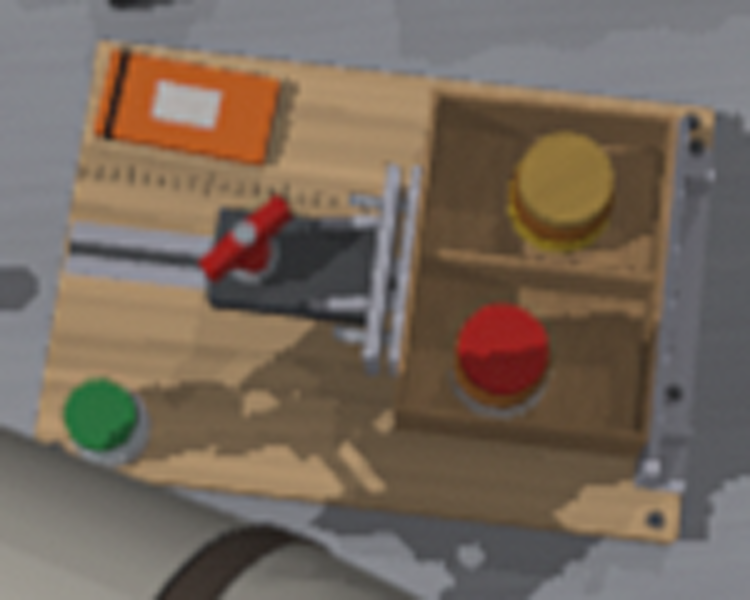

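The final view shows the carton flush along the fence (665→645) and square. The plate-to-bracket gap is about 23 px against 32 px at the start, so the plate is roughly 5 mm in. The jars are upright, and the mustard and chocolate have not moved. Handing in.

```bash
python3 -c "
from bench import robot
print(robot.finish_job())"
```

```text
the job is handed in; nothing more can be done
None
```

I slackened the knob, slid the jaw up until the carton was home against the fence, tightened the knob and moved the arm clear. The job is handed in; no verdict was reported. The arm took about 28 s of the 51 s.

**Last checks**
- **Carton and goods:** the final top view shows the carton flush and square against the fence, with both jars upright. The mustard jar and the chocolate bar beside the jaw are unmoved. I did not check the four goods on the table again, but the arm touched nothing there.
- **Plate:** I estimate it is pressed in about 5 mm after release, from a gap measured in the picture. That figure is good to 1–2 mm.
- **Clamp torque:** it averaged about 0.58 Nm before release, or about 0.60 Nm after allowing for the sensor's offset. By the figures given, that is about 120 N.

**Disagreements**
- **Clamping force:** judged by how far the knob turned past its bite, it comes out lower, about 80–85 N. The torque also rose faster per rad than the stated 0.7 Nm. I relied on the torque and chose the final turn so that both estimates fell between 80 and 150 N, though the lower one only just clears 80 N.
- **Jaw force while tightening:** the sideways force readings drifted and did not agree well with the jaw's position, so I used the pictures to check how far the plate was pressed in.

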